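# Shut the red cooling-water valve under its sliding cover

### The job

Push the blue cover of the cooling-water valve box back along its guides, away from the robot, all the way to the rear stop, without lifting it; two valve handles come into view. Then push the red handle clockwise until that valve is fully shut, its handle square across its pipe. Leave the blue handle and everything else on the bench where it is; nothing is to be picked up.

Things in the scene. Friction and masses are not known exactly. Their poses are not given: they have to be found in the camera images.
- valve_box: Fixed grey open-topped box, 170 (x) by 330 (y) mm, walls 68 mm high, inside 150 by 300 mm; turned up to 0.25 rad. Origin: centre of its underside, on the bench. Its +x points away from the robot: the way the cover slides open; y left, z up. Steel guides with 10 mm side rims (tops 78 mm above the bench) carry the cover and run on behind the box to x = 225 mm.
- rear_stop (a point): Middle of the top edge, on the box's side, of the blue bar across the guides' rear ends: the cover's rear stop, 78 mm above the bench. Axes as the box's.
- cover: Loose blue plate, 156 (x) by 314 (y) by 5 mm, 0.3 to 0.65 kg, lying on the box's walls, underside 68 mm above the bench, between the guide rims. Origin: centre of its underside; axes as the box's. Origin at x = about 0 in the box's frame when closed, about 140 mm when against the rear stop. Slides with friction only (2 to 6 N) and stays where it is left.
- push_bar (a point): Middle of the top of the black push bar standing on the cover, 95 mm above the bench. The bar is 100 mm long (y), 12 mm thick (x) and stands 22 mm above the plate, 20 mm to the robot's side of the cover's centre. Axes as the cover's.
- red_pivot (a point): Pivot of the red handle's valve: on its vertical axis at the handle's top, 58 mm above the bench. Axes as the box's. The two valves have their pivots 40 mm behind the box's centre, one 60 mm to its left (+y), one 80 mm to its right; which is which varies. Pipes run along x under the handles, tops 29 mm above the bench (brass body near the pivot 33 mm).
- red_tip (a point): Middle of the top of the outer end of the red handle, 74 mm from the pivot. The handle is a bar 14 mm wide between 43 and 58 mm above the bench, bare steel near the pivot and red from 26 mm outwards.
- red_handle (a joint): Red handle's angle, rad: 0 is open (handle along the pipe, pointing from the pivot towards the robot, the box's -x), 1.57 is shut (square across the pipe, pointing to the box's left, +y), with stops at both. Grows clockwise seen from above. Starts between 0 and 0.2. Stiff (about 0.2 N m: 4 N at 50 mm) and stays where it is left.
- blue_handle (a joint): Angle of the other, equal valve's blue handle, same meaning; starts between 0 and 0.2 and must stay as it is.
- blue_tip (a point): Middle of the top of the outer end of the blue handle, same size as the red one.
- coupling: Loose brass stepped hose coupling standing on the bench to the right of the box, 40 mm across, 50 mm high. Origin: centre of its underside.
- flux_tin: Loose yellow tin with white lid and label, standing to the left of the box, 60 mm across, 75 mm high. Origin: centre of its underside.
- wrench: Loose steel wrench lying on the bench between the robot and the box, about 180 mm long, roughly along y. Origin: under its middle.
- firebrick: Loose red fire brick, 230 by 114 by 64 mm, on the left of the bench. Origin: centre of its underside.
- billet: Loose dark steel tapered billet standing on the brick, 68 mm across the foot, 85 mm high. Origin: centre of its underside.
- mug: Loose white mug on the right of the bench, 76 mm across, 85 mm high. Origin: centre of its underside.
- screwdriver: Loose screwdriver with red handle, about 190 mm long, lying on the right of the bench. Origin: under its middle.

How it is judged:
By the outcome, as a careful person would: the job done as asked, in the order asked, and still so for the second after the job is handed in, with the robot touching nothing.
It also fails if it takes over 48 s, if anything falls off the work surface, if the arm or the gripper's body presses on something with over 40 N, if the wrist force passes 120 N, or if a joint passes its speed limit or range.

### The arm

A 6-joint arm with a two-finger parallel gripper is mounted at the origin on the work surface. World frame = base frame: x ahead of the robot, y to its left, z up, the work surface at z = 0. Lengths are in mm, angles in rad, forces in N, time in s.
With the tool pointing down it reaches from about 275 to 1000 mm from the base axis. Payload 8.4 kg.
Tool frame: the origin (TCP) lies at the very end of the fingers, on their centre line; the grasp point (between the pads) lies behind it (r.grip_point_offset is the x of the grasp point in the tool frame, in mm); x points along the fingers, z is the direction in which the jaws open and shut, and the axes are right-handed (so a half turn about x gives the same grasp; the last joint's range is limited). The gripper opens to 85 mm and grips with 20 to 120 N. Pads are 22 mm wide; open, the fingers measure 114 mm over their backs; the gripper's body (76 mm by 85 mm) begins 54 mm behind the grasp point. The pads swing forward as they close: fully open they stand 13 mm farther back than shut.
Start: joints at [1.306, 0.353, 1.633, -0, 1.155, -0.002], TCP at [162.364, 603.544, 193.281] pointing down, gripper open.
Joint ranges: [-2.63, 2.63], [-0.92, 2.1], [0.06, 2.66], [-1.3, 4.44], [0, 2.69], [-3.02, 3.02]. Speed limits (rad/s): [2.22, 2.22, 2.79, 3.14, 3.14, 3.14].

### API

Orientations are given as [roll, pitch, yaw] about the fixed x, y, z axes, in that order (R = Rz(yaw) Ry(pitch) Rx(roll)).
In Python, from rig import r, vision, order gives the robot as it stands. The module is installed in compiled form; this text tells all that it offers.
- The arm moves only by the tool step_arm, never from a script. Its argument "rows" is a list of rows, each a list of 7 numbers: the shift along the world's x, y, z in mm, then the turn, a rotation vector about the world's x, y, z in rad, then the finger opening in mm, from 0 to 85.4. A call has exactly 8 rows; each row is the pose to reach, as a shift and turn from the pose measured when the call began; what a row does not reach only later rows make up. A row lasts 1/8 s, in which the tool goes at most 62.5 mm and 10.7 degrees, less where a joint would pass 70% of its speed; a pose out of reach is approached as far as the arm can. A call with a gripper value outside its range is refused whole. The fingers move at their own pace and stop on an object; "force" is the grip in N (left out, the last holds). Time passes only in rows, so rows that repeat a pose let the fingers close, or fill a call up. It gives the time, the measured TCP pose, the force and the opening at its end, in the units of the state.
- r.sense(): the state, without advancing time (a new reading comes with each control period).
- vision.grab_frame(name): name is "scene" or "side" or "wrist"; returns (picture, depth): 384x512x3 uint8, red, green, blue; 384x512 float32, mm along the optical axis (not along the pixel's ray), 0 where there is no reading.
- vision.camera_info(name): a dict with "K" (3x3 intrinsics, pixels), "origin" and "attitude" of the camera in the world; the wrist camera has in their place "tool_from_camera" (4x4, takes a point from camera to tool coordinates, whose origin is the TCP and whose axes are the tool frame's). Camera axes: x right, y down, z forward; pixel columns grow to the right and rows downward; lengths in mm; the calibration is good to about 2 mm. The wrist camera is an equidistant fisheye: a pixel r from the principal point sees the ray r / f radians off the axis. A picture is of the moment at which its call begins: read the wrist's pose just before it. camera_info takes no time and is no camera call.
- order.sign_off(): hands the job in, once; it reports no verdict.
The state is a dict: "clock": time; "qpos": joint angles; "qvel": joint speeds; "joint_efforts": joint torques, N m; "eef_pos": TCP position; "tcp_rot": TCP orientation; "contact_force": force on the tool from outside, world axes, zero at the start; "wrist_torque": the same for the moment, N m; "opening": opening from 0.0 (shut) to 1.0 (fully open).
Only numpy, scipy, OpenCV 4.12 (cv2) and the standard library are available. Lean on these libraries where they do the work, as an engineer would, in place of code of your own. Each camera call takes 0.05 s, during which the arm holds its last target.

## Working session

There is one attempt and no reset: what is moved stays moved. The work goes in short steps, Python scripts to look and compute and a tool call to move; the robot and the scene stay as the last step left them, time stands still between calls to the robot, and variables do not carry over. Pictures are saved under pics/ and viewed, and the job is handed in when it is done.

Besides the shell and the picture viewer there is one more tool, called as name([rows], argument=value, ...), one row to a line, values as JSON. step_arm: Moves the arm, as the interface text tells. Its arguments: {"type":"object","properties":{"rows":{"type":"array"},"force":{"type":"number"}},"required":["rows"]}

```bash
mkdir -p pics
cat > h.py <<'E'
import numpy as np, cv2
from rig import r, vision, order
def snap(n,fn):
    p,d=vision.grab_frame(n); cv2.imwrite('pics/'+fn+'.png',cv2.cvtColor(p,cv2.COLOR_RGB2BGR)); np.savez('pics/'+fn+'.npz',p=p,d=d); return p,d
E
python3 - <<'E'
from h import *
print(r.sense(), r.grip_point_offset)
for n in("scene","side"):
    snap(n,n+'0'); print(vision.camera_info(n))
print(vision.camera_info("wrist"))
E
```

```text
{'clock': 0.0, 'qpos': array([ 1.30559803e+00,  3.53659406e-01,  1.63413147e+00,  5.29315115e-06,
        1.15516886e+00, -2.40122446e-03]), 'qvel': array([ 0.00035039, -0.00071611, -0.00103941,  0.0004122 , -0.00100218,
       -0.00159797]), 'joint_efforts': array([ 5.81016120e-04, -6.05258131e+01, -3.42063439e+01,  6.94703772e-05,
        9.51899390e-03,  7.01110253e-05]), 'eef_pos': array([162.22768725, 603.04370462, 192.55581204]), 'tcp_rot': array([ 3.13565137,  1.56942923, -1.83953682]), 'contact_force': array([ 0.29644193,  0.3977993 , -0.42559733]), 'wrist_torque': array([ 0.02984734, -0.00095231,  0.01401385]), 'opening': 1.0035994081729391} -18.700000000000003
{'K': array([[429.19427745,   0.        , 255.00766655],
       [  0.        , 429.19427745, 188.3182942 ],
       [  0.        ,   0.        ,   1.        ]]), 'origin': array([1619.30909235, -393.61114061,  994.73451578]), 'attitude': array([-2.25495219,  0.0027163 ,  1.20141668])}
{'K': array([[365.54548003,   0.        , 258.05850056],
       [  0.        , 365.54548003, 190.49242368],
       [  0.        ,   0.        ,   1.        ]]), 'origin': array([ 126.37563813, -498.09501017,  797.73304475]), 'attitude': array([-2.37052827, -0.01167586, -0.70678514])}
{'K': array([[297.31863964,   0.        , 250.1537434 ],
       [  0.        , 297.31863964, 193.31722125],
       [  0.        ,   0.        ,   1.        ]]), 'tool_from_camera': array([[ 8.86437448e-04, -2.97845129e-01,  9.54613793e-01,
        -1.80315695e+02],
       [ 3.57432169e-04, -9.54614012e-01, -2.97845530e-01,
         7.60286311e+01],
       [ 9.99999543e-01,  6.05231110e-04, -7.39746179e-04,
         5.22601728e-01],
       [ 0.00000000e+00,  0.00000000e+00,  0.00000000e+00,
         1.00000000e+00]])}
```

View pics/scene0.png

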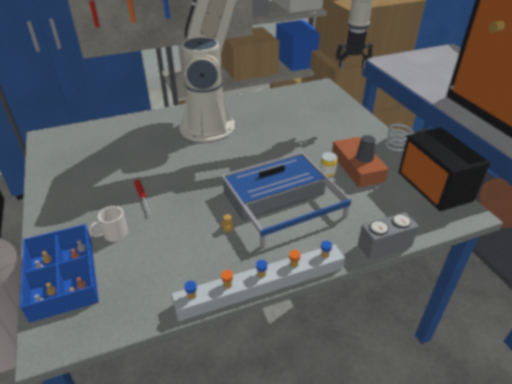

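View pics/side0.png

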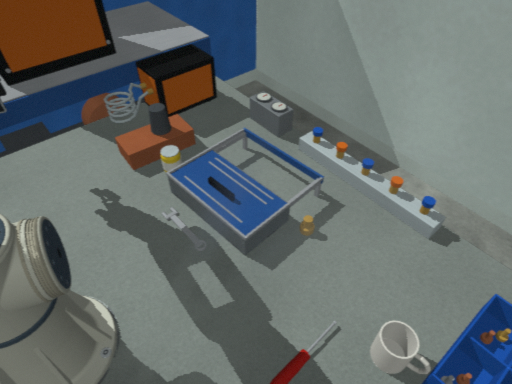

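The side view shows the cover at about (230,190), the push bar at (222,188), the rear stop bar from (247,132) to (322,180), the tin at (170,157) and the coupling at (308,225). Next I'll enlarge it.

```bash
cat >> h.py <<'E'
from scipy.spatial.transform import Rotation as Ro
def cam(n):
    c=vision.camera_info(n); return c['K'],np.array(c['origin']),Ro.from_euler('xyz',c['attitude']).as_matrix()
def ray(n,u,v):
    K,o,R=cam(n); return o,R@np.array([(u-K[0,2])/K[0,0],(v-K[1,2])/K[1,1],1])
def onz(n,u,v,z):
    o,d=ray(n,u,v); return o+d*(z-o[2])/d[2]
def proj(n,P):
    K,o,R=cam(n); c=(np.atleast_2d(P)-o)@R; return np.c_[K[0,0]*c[:,0]/c[:,2]+K[0,2],K[1,1]*c[:,1]/c[:,2]+K[1,2]]
def cloud(n,d):
    K,o,R=cam(n); v,u=np.mgrid[:d.shape[0],:d.shape[1]]
    c=np.stack([(u-K[0,2])/K[0,0]*d,(v-K[1,2])/K[1,1]*d,d],-1); P=c@R.T+o; P[d==0]=np.nan; return P
def box2w(P,x,y,t):
    P=np.atleast_2d(np.array(P,float)).copy(); c,s=np.cos(t),np.sin(t); Q=P.copy(); Q[:,0]=x+c*P[:,0]-s*P[:,1];Q[:,1]=y+s*P[:,0]+c*P[:,1]; return Q
def w2box(P,x,y,t):
    P=np.atleast_2d(np.array(P,float)).copy(); P[:,0]-=x;P[:,1]-=y; return box2w(P,0,0,-t)
def crop(p,u0,v0,u1,v1,s,fn):
    cv2.imwrite('pics/'+fn+'.png',cv2.cvtColor(cv2.resize(p[v0:v1,u0:u1],None,fx=s,fy=s,interpolation=cv2.INTER_CUBIC),cv2.COLOR_RGB2BGR))
E
python3 - <<'E'
from h import *
p=np.load('pics/side0.npz')['p']; crop(p,150,110,340,260,4,'side0c')
p=np.load('pics/scene0.npz')['p']; crop(p,210,140,370,250,5,'scene0c')
P=cloud('side',np.load('pics/side0.npz')['d'])
for u,v in[(175,178),(245,235),(210,155),(280,200),(222,188),(285,155),(308,218),(170,150)]: print(u,v,P[v,u].round(1))
E
```

```text
175 178 [439.4 218.5  75.9]
245 235 [466.2 -63.4  72.2]
210 155 [577.9 244.1  69.4]
280 200 [611.2 -34.4  74.9]
222 188 [509.1  87.6  92.2]
285 155 [750.4  93.1  74.4]
308 218 [ 639.9 -114.7   51.1]
170 150 [493.3 335.4  75.7]
```

View pics/side0c.png

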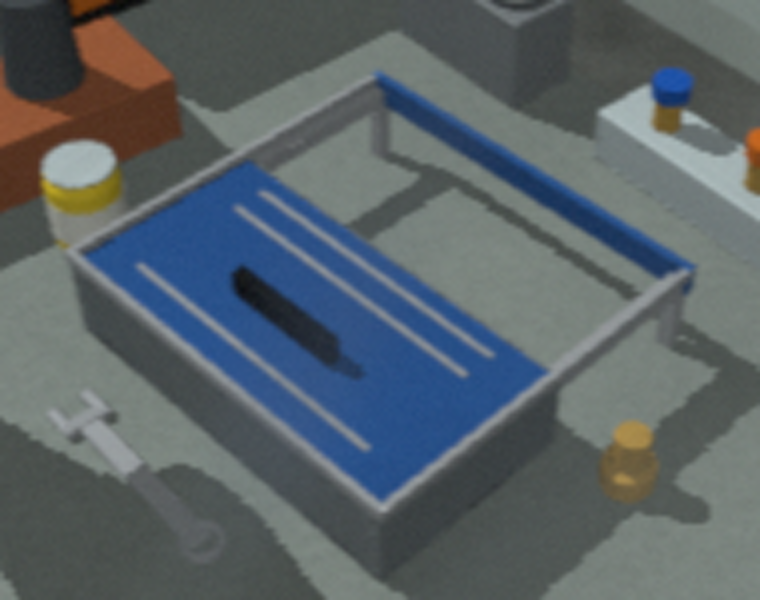

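View pics/scene0c.png

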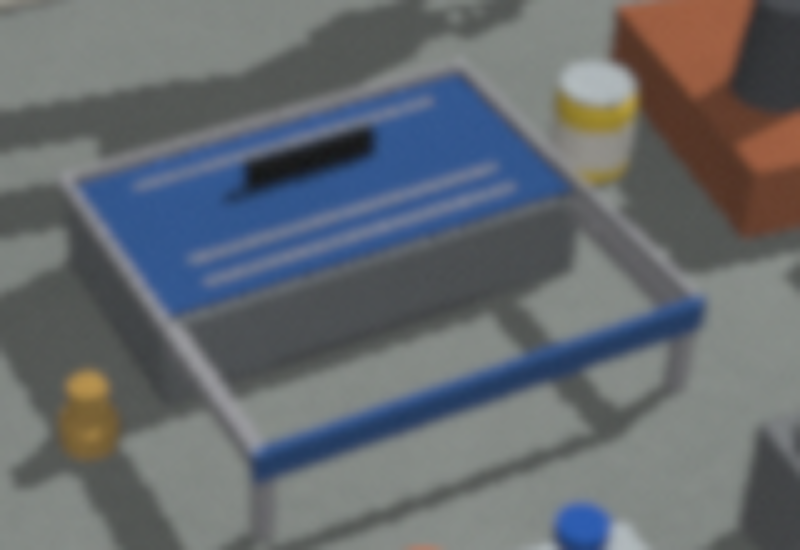

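```bash
cat > fit.py <<'E'
from h import *
from scipy.optimize import least_squares
# (cam, crop px, box pt)
S=lambda u,v:(150+u/4,110+v/4); C=lambda u,v:(210+u/5,140+v/5)
obs=[('side',S(90,258),(-78,157,73)),('side',S(550,373),(78,-157,73)),('side',S(248,163),(78,157,73)),('side',S(385,497),(-78,-157,73)),
('scene',C(460,70),(-78,157,73)),('scene',C(78,180),(-78,-157,73)),('scene',C(172,318),(78,-157,73)),('scene',C(570,193),(78,157,73)),
('side',S(378,80),(218,157,78)),('side',S(686,272),(218,-157,78)),('scene',C(258,452),(218,-157,78)),('scene',C(697,300),(218,157,78)),]
def f(q): return np.concatenate([(proj(n,box2w(P,*q[:3]))[0]-px) for n,px,P in obs])
s=least_squares(f,[540,80,0.1],loss='soft_l1'); print(s.x, s.fun.reshape(-1,2).round(1))
q=s.x
for nm,P in [('bar',(-20,0,95)),('barL',(-20,50,95)),('barR',(-20,-50,95)),('vL',(40,60,58)),('vR',(40,-80,58))]: print(nm,box2w(P,*q).round(1),proj('side',box2w(P,*q)).round(1))
E
python3 fit.py
```

```text
[5.32663896e+02 9.67406265e+01 7.89469389e-02] [[-1.7 -1.5]
 [ 0.5 -0.8]
 [ 0.4 -1.8]
 [-0.3  0.9]
 [-0.4  0.8]
 [-1.3  1.1]
 [-1.7 -0.1]
 [ 0.3 -0.9]
 [ 0.6 -1.2]
 [-0.8 -2. ]
 [ 0.2 -0.6]
 [-1.5  0.1]]
bar [[512.7  95.2  95. ]] [[221.4 185.1]]
barL [[508.8 145.   95. ]] [[209.5 176.1]]
barR [[516.7  45.3  95. ]] [[233.8 194.7]]
vL [[567.8 159.7  58. ]] [[224.1 173.7]]
vR [[578.8  20.1  58. ]] [[257.7 198.5]]
```

Run:
```python
from h import *
s=r.sense(); R=Ro.from_euler('xyz',s['tcp_rot']).as_matrix(); print(R.round(3))
q=[532.7,96.7,.079]
z=R[:,2]; a=np.arctan2(z[1],z[0]); tgt=np.pi/2+q[2]
print('turn to',(tgt-a+np.pi)%(2*np.pi)-np.pi, 'or +pi')
# camera side: tool y
print('tool y after', Ro.from_rotvec([0,0,tgt-a]).as_matrix()@R[:,1])
print(box2w((-50,0,79),*q), s['eef_pos'])
```

```text
[[-0.    -0.966  0.26 ]
 [-0.001  0.26   0.966]
 [-1.     0.    -0.001]]
turn to 0.3417978875765737 or +pi
tool y after [-9.96881124e-01 -7.89178353e-02  1.34467050e-05]
[[482.85594387  92.75410738  79.        ]] [162.2398651  603.06385029 192.61567523]
```

step_arm([
  [20,-32,5,0,0,0.03,50],
  [52,-82,8,0,0,0.06,50],
  [88,-140,8,0,0,0.1,50],
  [124,-196,8,0,0,0.14,50],
  [160,-253,8,0,0,0.18,50],
  [196,-310,8,0,0,0.22,50],
  [230,-364,8,0,0,0.26,50],
  [262,-415,8,0,0,0.3,50],
])

```text
clock: 1.1
eef_pos: [415.0, 202.1, 200.6]
tcp_rot: [-2.938, 1.57, -1.329]
contact_force: [0.4, 1.1, -0.0]
opening: 0.587
```

step_arm([
  [20,-40,0,0,0,0.02,50],
  [40,-80,-5,0,0,0.04,50],
  [52,-105,-15,0,0,0.05,50],
  [55,-110,-25,0,0,0.05,50],
  [55,-110,-30,0,0,0.05,50],
  [55,-110,-30,0,0,0.05,50],
  [55,-110,-30,0,0,0.05,50],
  [55,-110,-30,0,0,0.05,50],
])

```text
clock: 2.1
eef_pos: [470.1, 92.6, 171.0]
tcp_rot: [-2.434, 1.569, -0.774]
contact_force: [0.5, -0.4, 0.7]
opening: 0.585
```

```bash
cat >> h.py <<'E'
def wpose():
    s=r.sense(); T=np.eye(4); T[:3,:3]=Ro.from_euler('xyz',s['tcp_rot']).as_matrix(); T[:3,3]=s['eef_pos']
    return T
def wsnap(fn):
    T=wpose(); p,d=snap('wrist',fn); np.save('pics/'+fn+'_T.npy',T); return p,d,T
def wonz(T,u,v,z):
    c=vision.camera_info('wrist'); K=c['K']; x=(u-K[0,2])/K[0,0]; y=(v-K[1,2])/K[1,1]; t=np.hypot(x,y)
    d=np.array([x/t*np.sin(t),y/t*np.sin(t),np.cos(t)]); M=T@c['tool_from_camera']; D=M[:3,:3]@d; o=M[:3,3]
    return o+D*(z-o[2])/D[2]
E
python3 - <<'E'
from h import *
p,d,T=wsnap('w1'); print(T.round(3)); crop(p,0,0,512,384,1.5,'w1b')
E
```

```text
[[ 1.00000e-03 -9.96000e-01 -8.90000e-02  4.70058e+02]
 [-1.00000e-03 -8.90000e-02  9.96000e-01  9.26110e+01]
 [-1.00000e+00 -1.00000e-03 -1.00000e-03  1.71024e+02]
 [ 0.00000e+00  0.00000e+00  0.00000e+00  1.00000e+00]]
```

View pics/w1b.png

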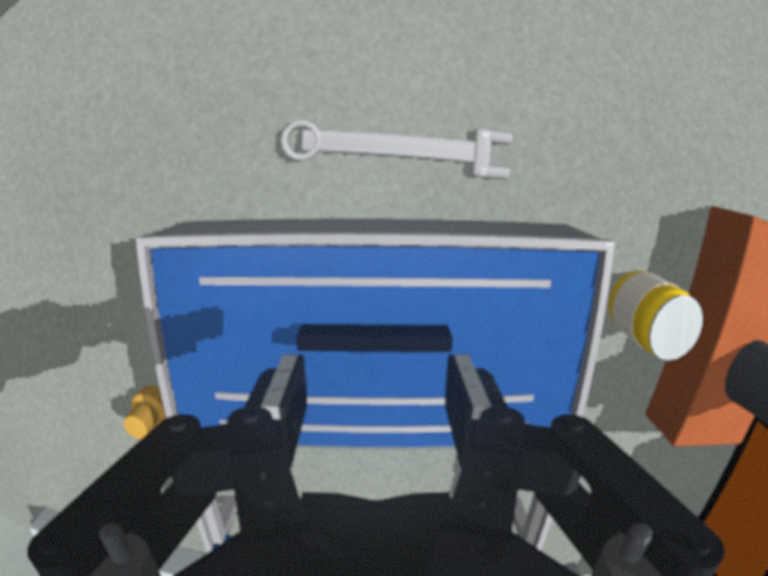

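Run:
```python
from h import *
T=np.load('pics/w1_T.npy'); q=[532.7,96.7,.079]
for nm,u,v,z in [('bar front bottom R',300,325,73),('bar front bot L',445,325,73),('bar far top R',297,350,95),('far top L',452,350,95),('cov FR',152,250,73),('cov FL',600,252,73),('cov RR',182,443,73),('cov RL',572,443,73),('rimFR',138,240,78),('rimFL',613,243,78)]:
    P=wonz(T,u/1.5,v/1.5,z); print(nm,P.round(1),w2box(P,*q).round(1))
```

```text
bar front bottom R [510.4  45.2  73. ] [[-26.3 -49.6  73. ]]
bar front bot L [501.5 143.   73. ] [[-27.5  48.7  73. ]]
bar far top R [518.7  47.   95. ] [[-17.9 -48.5  95. ]]
far top L [509.7 145.6  95. ] [[-19.   50.6  95. ]]
cov FR [466.  -63.6  73. ] [[ -79.1 -154.5   73. ]]
cov FL [439.3 247.1  73. ] [[-81.3 157.3  73. ]]
cov RR [628. -54.  73.] [[  83.1 -157.7   73. ]]
cov RL [598.8 268.4  73. ] [[ 79.5 166.   73. ]]
rimFR [458.3 -72.1  78. ] [[ -87.5 -162.4   78. ]]
rimFL [430.9 253.4  78. ] [[-89.1 164.3  78. ]]
```

step_arm([
  [5,0,-20,0,0,0,50],
  [10,0,-40,0,0,0,50],
  [13,0,-60,0,0,0,50],
  [13,0,-75,0,0,0,50],
  [13,0,-85,0,0,0,50],
  [13,0,-90,0,0,0,50],
  [13,0,-90,0,0,0,50],
  [13,0,-90,0,0,0,50],
])

```text
clock: 3.15
eef_pos: [483.4, 92.6, 81.4]
tcp_rot: [-2.086, 1.569, -0.426]
contact_force: [0.6, 0.3, -0.6]
opening: 0.584
```

Run:
```python
from h import *
p,d,T=wsnap('w2'); crop(p,0,0,512,384,1.5,'w2b'); p,d=snap('side','s2'); crop(p,150,90,340,240,4,'s2c')
```

```text
(no output)
```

View pics/w2b.png

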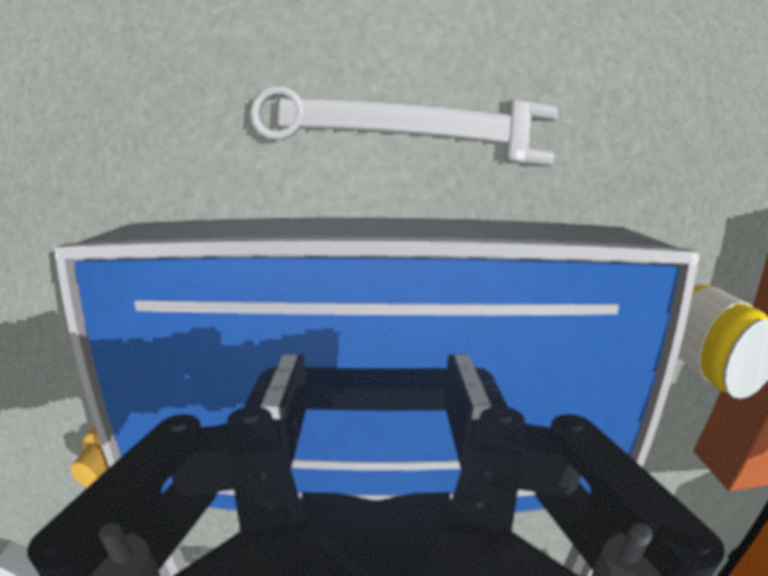

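View pics/s2c.png

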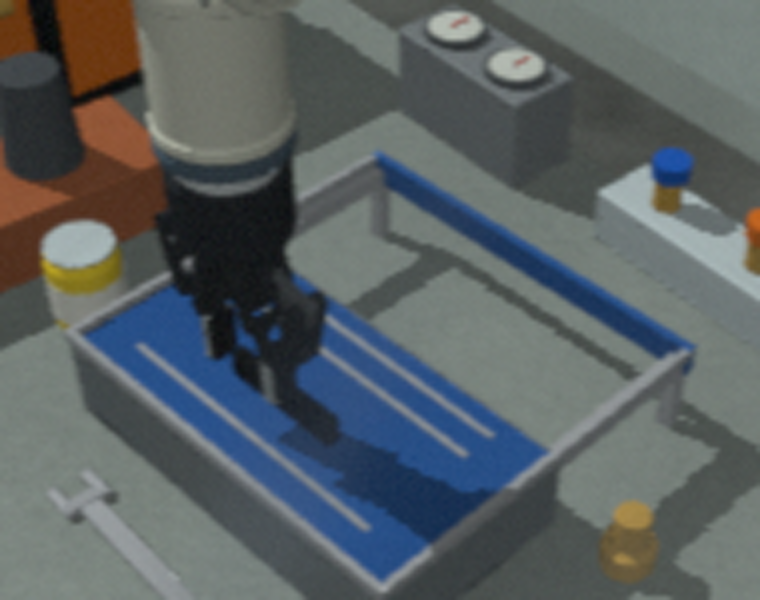

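Both views show the two fingers just on the robot's side of the push bar, above the plate. Now I'll push.

step_arm([
  [5,0.4,-1,0,0,0,50],
  [12,1,-1,0,0,0,50],
  [22,1.8,-1,0,0,0,50],
  [34,2.8,-1,0,0,0,50],
  [46,3.8,-1,0,0,0,50],
  [58,4.8,-1,0,0,0,50],
  [68,5.6,-1,0,0,0,50],
  [75,6.2,-1,0,0,0,50],
])

```text
clock: 4.25
eef_pos: [559.1, 98.8, 80.4]
tcp_rot: [-2.063, 1.569, -0.403]
contact_force: [-0.4, 0.2, -0.5]
opening: 0.582
```

Run:
```python
from h import *
p,d=snap('side','s3'); crop(p,150,90,340,240,4,'s3c'); print(r.sense()['contact_force'],r.sense()['wrist_torque'])
```

```text
[ 0.865211   -0.38432967  0.89426807] [0.01203822 0.02402824 0.0283389 ]
```

View pics/s3c.png

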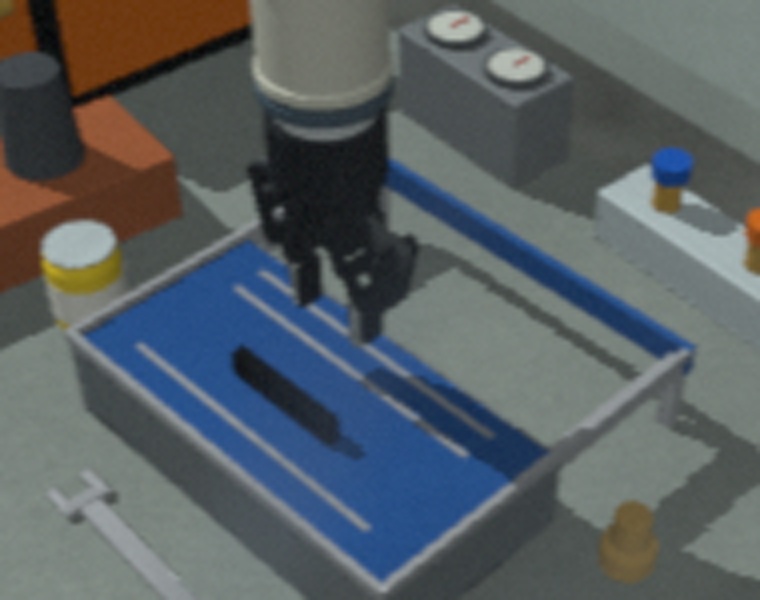

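The fingers went over the bar and the cover has not moved. I need the fingertips' true height at this opening.

Run:
```python
from h import *
P=cloud('side',np.load('pics/s3.npz')['d'])
for cu,cv in[(310,295),(310,300),(365,320),(365,330),(368,335),(290,400),(200,350),(330,430),(350,410)]:
    u,v=150+cu/4,90+cv/4; print(cu,cv,P[round(v),round(u)].round(1))
P=cloud('side',np.load('pics/s2.npz')['d'])
print('before')
for cu,cv in[(215,350),(215,340),(270,395),(270,390),(310,415)]:
    u,v=150+cu/4,90+cv/4; print(cu,cv,P[round(v),round(u)].round(1))
for z in(80,85,90,95): print(z, proj('side',np.array([559,98.8,z])+[[-2,25,0],[2,-25,0]])*4-[600,360])
```

```text
310 295 [558.  122.4 127.2]
310 300 [558.4 123.4 122.6]
365 320 [556.8  63.1 147.5]
365 330 [556.5  62.9 140.7]
368 335 [558.1  61.  133.8]
290 400 [505.8  83.4  90. ]
200 350 [494.1 173.7  75.3]
330 430 [509.9  44.7  87.3]
350 410 [544.6  63.8  72. ]
before
215 350 [473.8 115.2 131.1]
215 340 [475.8 116.7 139.5]
270 395 [478.6  59.9 130. ]
270 390 [479.   60.  133.3]
310 415 [508.6  60.3  91. ]
80 [[312.89848287 345.39051634]
 [361.22543628 381.07654087]]
85 [[312.56751594 340.27186627]
 [361.05795371 375.96096845]]
90 [[312.23424773 335.1176252 ]
 [360.88927838 370.80896488]]
95 [[311.89865416 329.92742062]
 [360.71939753 365.62013958]]
```

```bash
cat >> h.py <<'E'
def wcloud(T,d):
    c=vision.camera_info('wrist'); K=c['K']; v,u=np.mgrid[:d.shape[0],:d.shape[1]]
    x=(u-K[0,2])/K[0,0]; y=(v-K[1,2])/K[1,1]; t=np.hypot(x,y)+1e-9; k=np.tan(t)/t
    C=np.stack([x*k*d,y*k*d,d,np.ones_like(d)],-1); M=c['tool_from_camera']; return C@M.T, C@(T@M).T
E
python3 - <<'E'
from h import *
for n in('w1','w2'):
    T=np.load(f'pics/{n}_T.npy'); d=np.load(f'pics/{n}.npz')['d']; A,B=wcloud(T,d)
    for u,v in[(295,358),(290,362),(455,360),(465,370),(375,270),(300,260),(375,390 if n=='w2' else 345),(400,60),(280,400)]:
        print(n,u,v,'tool',A[round(v/1.5),round(u/1.5)][:3].round(1),'world',B[round(v/1.5),round(u/1.5)][:3].round(1))
p,d,T=wsnap('w3'); crop(p,130,180,384,384,3,'w3b'); print(T[:3,3])
E
```

```text
w1 295 358 tool [-47.8  10.6 -26.2] world [461.8  65.6 218.8]
w1 290 362 tool [-50.4  10.7 -27.8] world [461.8  64.  221.4]
w1 455 360 tool [-49.2  10.8  26.6] world [456.9 118.2 220.2]
w1 465 370 tool [-56.7  10.7  28.7] world [456.8 120.3 227.7]
w1 375 270 tool [97.8  2.7  0.1] world [467.5  92.4  73.2]
w1 300 260 tool [ 97.6   9.8 -48.4] world [464.7  43.5  73.5]
w1 375 345 tool [ 74.9 -39.8   0.2] world [509.8  96.3  96.1]
w1 400 60 tool [170.1 152.   19.6] world [317.   98.4   0.7]
w1 280 400 tool [-75.5  11.  -25.9] world [461.3  65.9 246.5]
w2 295 358 tool [-48.7  11.1 -26. ] world [474.6  65.7 130.2]
w2 290 362 tool [-50.8  11.  -27.7] world [474.9  64.1 132.3]
w2 455 360 tool [-48.7  10.5  26.7] world [470.5 118.2 130.1]
w2 465 370 tool [-57.5  11.1  28.5] world [469.7 120.1 138.9]
w2 375 270 tool [ 8.2 26.2  0.2] world [457.3  90.4  73.2]
w2 300 260 tool [  8.6  31.  -32.7] world [455.5  57.2  72.8]
w2 375 390 tool [-12.7 -21.5   0.3] world [504.8  94.8  94.2]
w2 400 60 tool [ 81.  132.7  14.7] world [3.501e+02 9.530e+01 2.000e-01]
w2 280 400 tool [-75.5  11.  -25.9] world [474.6  65.9 156.9]
[559.8457524   98.92515584  80.51540246]
```

View pics/w3b.png

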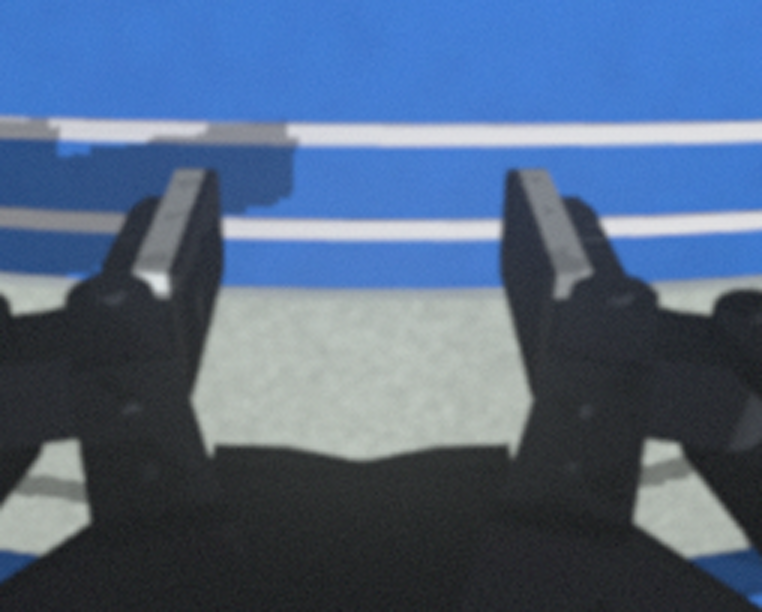

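Run:
```python
from h import *
T=np.load('pics/w3_T.npy'); d=np.load('pics/w3.npz')['d']; A,B=wcloud(T,d)
for nm,sl in(('R',(slice(230,290),slice(170,204))),('L',(slice(230,290),slice(296,330)))):
    a=A[sl].reshape(-1,4)[:,:3]; a=a[(a[:,0]<-30)&(a[:,0]>-110)]
    print(nm,len(a),np.percentile(a[:,0],[90,99,100]).round(1), a[a[:,0]>-52].mean(0).round(1), a[:,1].min().round(1),a[:,1].max().round(1))
P=cloud('side',np.load('pics/s3.npz')['d'])
m=(np.abs(P[...,0]-559)<25)&(np.abs(P[...,1]-99)<60)&(P[...,2]>100)
tz=P[m]; print(np.percentile(tz[:,2],[0,1,5])); lo=tz[tz[:,2]<np.percentile(tz[:,2],8)]; print(lo[::3].round(0))
```

```text
R 1593 [-49.4 -43.6 -41. ] [-48.    5.2 -27.2] -11.8 13.6
L 1558 [-49.  -42.6 -39.8] [-47.7   4.6  28. ] -11.7 13.8
[121.77396476 130.27211725 147.47589765]
[[560. 127. 162.]
 [559. 126. 160.]
 [567. 124. 157.]
 [552. 125. 161.]
 [561. 124. 157.]
 [547. 128. 159.]
 [554. 124. 157.]
 [564. 124. 152.]
 [546. 122. 159.]
 [557. 124. 152.]
 [568. 125. 145.]
 [549. 122. 154.]
 [561. 126. 145.]
 [547. 128. 148.]
 [552. 123. 148.]
 [564. 125. 141.]
 [546. 124. 147.]
 [557. 124. 141.]
 [566. 124. 136.]
 [549. 122. 144.]
 [559. 123. 137.]
 [546. 128. 138.]
 [553. 124. 136.]
 [563. 124. 131.]
 [549. 123. 136.]
 [559. 123. 130.]
 [547. 126. 131.]
 [557. 125. 126.]
 [546. 125. 128.]
 [556. 125. 123.]
 [552. 124. 123.]
 [552.  65. 160.]
 [553.  71. 151.]
 [557.  64. 154.]
 [552.  69. 150.]
 [557.  63. 151.]
 [566.  62. 146.]
 [553.  66. 148.]
 [558.  60. 149.]
 [569.  62. 142.]
 [556.  67. 142.]
 [561.  60. 144.]
 [552.  71. 138.]
 [556.  63. 141.]
 [566.  63. 135.]
 [553.  67. 136.]
 [557.  59. 139.]
 [569.  61. 131.]
 [555.  66. 132.]
 [561.  61. 132.]
 [551.  65. 132.]
 [557.  59. 133.]
 [559.  67. 122.]]
```

Both cameras agree that the real fingertips are about 40 mm short of the reported TCP: at z≈121 when the TCP reads 80. I'll allow for that by going back over the bar and lowering 41 mm further.

step_arm([
  [-25,-2,2,0,0,0,50],
  [-50,-4,2,0,0,0,50],
  [-72,-6,2,0,0,0,50],
  [-77,-6.4,0,0,0,0,50],
  [-77,-6.4,-15,0,0,0,50],
  [-77,-6.4,-30,0,0,0,50],
  [-77,-6.4,-39,0,0,0,50],
  [-77,-6.4,-39,0,0,0,50],
])

```text
clock: 5.35
eef_pos: [481.6, 92.3, 40.2]
tcp_rot: [3.041, 1.57, -1.583]
contact_force: [-0.1, -0.1, -0.3]
opening: 0.584
```

Run:
```python
from h import *
p,d,T=wsnap('w4'); A,B=wcloud(T,d)
crop(p,0,0,512,384,1.5,'w4b'); p,d=snap('side','s4'); crop(p,150,90,340,240,4,'s4c')
P=cloud('side',d); m=(np.abs(P[...,0]-T[0,3])<20)&(np.abs(P[...,1]-96)<50)&(P[...,2]>77); print(np.sort(P[m][:,2])[:12].round(1)); print(r.sense()['contact_force'])
```

```text
[80.8 81.  81.6 83.4 84.1 84.2 85.1 85.2 85.7 85.8 86.6 86.7]
[-0.86274931 -0.09685185  0.08817959]
```

View pics/w4b.png

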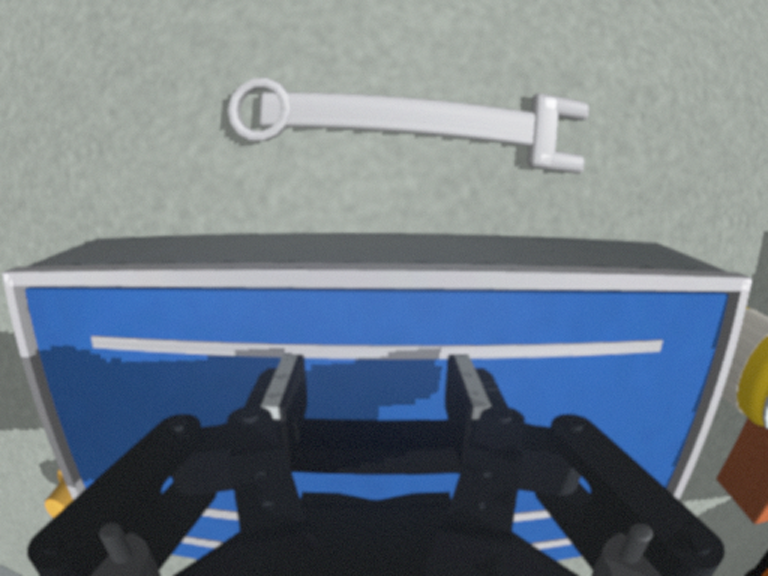

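View pics/s4c.png

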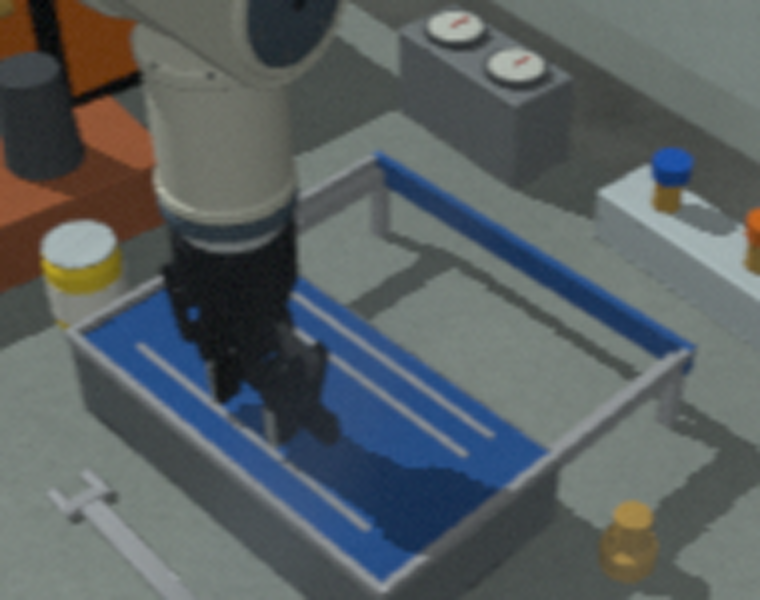

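Both views now show the fingertips in front of the bar, with their ends about 80 mm above the bench and level with it. Pushing.

step_arm([
  [4,0.3,0,0,0,0,50],
  [10,0.8,0,0,0,0,50],
  [18,1.5,0,0,0,0,50],
  [28,2.3,0,0,0,0,50],
  [38,3.2,0,0,0,0,50],
  [48,4,0,0,0,0,50],
  [56,4.6,0,0,0,0,50],
  [62,5.1,0,0,0,0,50],
])

```text
clock: 6.45
eef_pos: [544.2, 97.5, 41.2]
tcp_rot: [-2.469, 1.57, -0.809]
contact_force: [-6.3, -0.8, 4.6]
opening: 0.585
```

Run:
```python
from h import *
p,d=snap('side','s5'); crop(p,150,90,340,240,4,'s5c'); print(r.sense()['contact_force'],r.sense()['wrist_torque'])
```

```text
[-0.18380629 -0.58396301 -1.11118572] [-0.02346641  0.27135581 -0.00878975]
```

View pics/s5c.png

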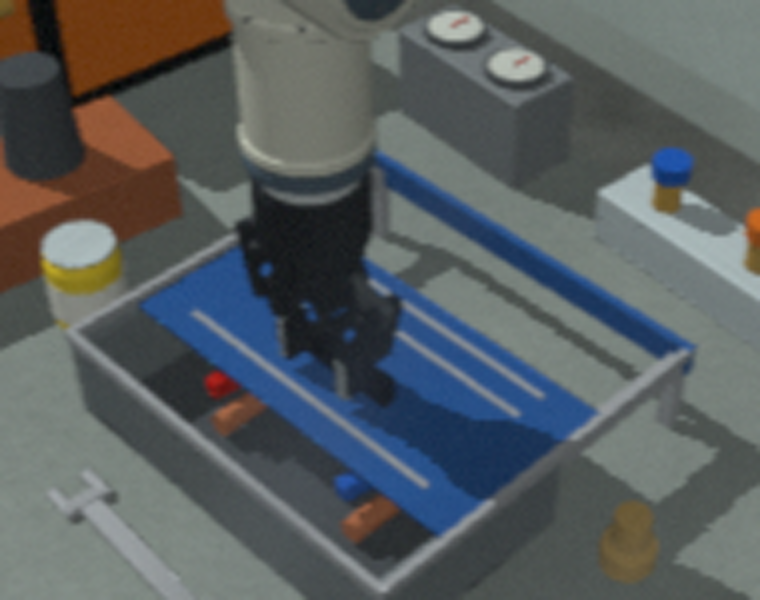

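The side view shows the cover about 45–50 mm open, with the red handle on the left valve (218,383) and the blue one on the right (350,485). I'll carry on.

step_arm([
  [6,0.5,0,0,0,0,50],
  [14,1.2,0,0,0,0,50],
  [25,2.1,0,0,0,0,50],
  [37,3.1,0,0,0,0,50],
  [49,4.1,0,0,0,0,50],
  [61,5.1,0,0,0,0,50],
  [71,5.9,0,0,0,0,50],
  [78,6.5,0,0,0,0,50],
])

```text
clock: 7.5
eef_pos: [623.9, 104.2, 41.3]
tcp_rot: [-2.004, 1.569, -0.344]
contact_force: [-4.3, 0.3, 2.4]
opening: 0.587
```

step_arm([
  [2,0.2,0,0,0,0,50],
  [4,0.3,0,0,0,0,50],
  [6,0.5,0,0,0,0,50],
  [8,0.7,0,0,0,0,50],
  [9,0.7,0,0,0,0,50],
  [10,0.8,0,0,0,0,50],
  [11,0.9,0,0,0,0,50],
  [11,0.9,0,0,0,0,50],
])

```text
clock: 8.5
eef_pos: [631.1, 104.9, 41.2]
tcp_rot: [1.737, 1.566, -2.887]
contact_force: [-15.9, 0.3, 13.2]
opening: 0.585
```

Run:
```python
from h import *
print(r.sense()['contact_force'])
p,d=snap('side','s6'); crop(p,150,90,340,240,4,'s6c');p,d=snap('scene','c6'); crop(p,210,140,370,250,5,'c6c')
```

```text
[-15.94696107   0.28959749  13.15315887]
```

View pics/s6c.png

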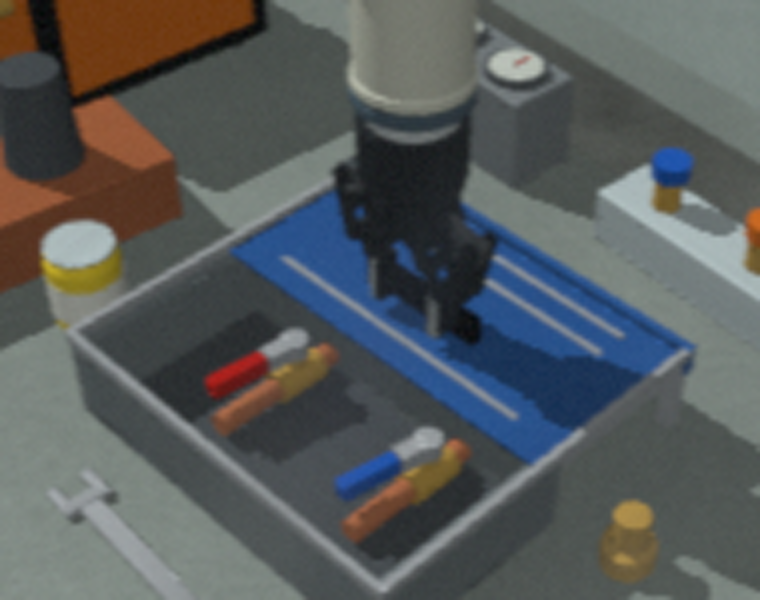

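View pics/c6c.png

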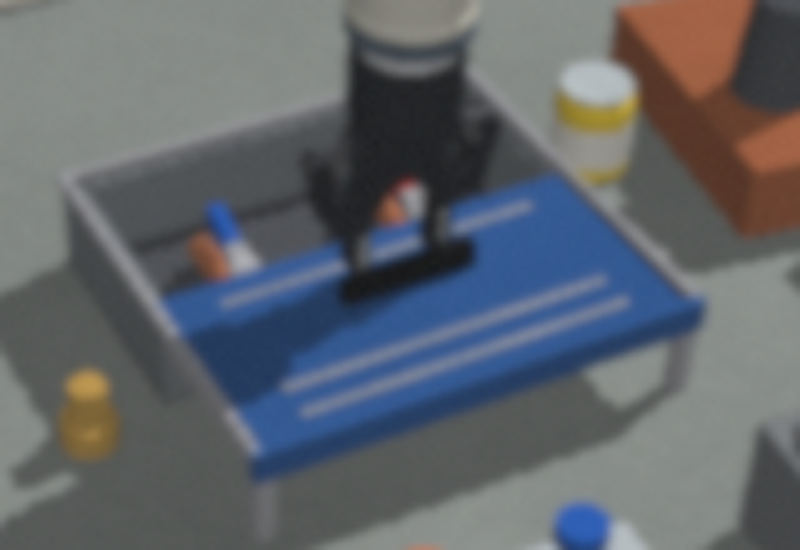

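The cover is against the rear stop: about 16 N of reaction, and the plate meets the blue bar in both views. I'll back off, rise and shut the fingers.

step_arm([
  [-5,-0.4,0,0,0,0,50],
  [-12,-1,0,0,0,0,50],
  [-20,-1.6,5,0,0,0,50],
  [-35,-3,30,0,0,0,30],
  [-55,-4,60,0,0,0,10],
  [-80,-4,90,0,0,0,0],
  [-100,-4,105,0,0,0,0],
  [-105,-4,105,0,0,0,0],
])

```text
clock: 9.6
eef_pos: [526.2, 101.0, 147.7]
tcp_rot: [1.874, 1.569, -2.749]
contact_force: [0.3, 0.5, 0.4]
opening: 0.007
```

Run:
```python
from h import *
p,d,T=wsnap('w7'); print(T.round(2)); crop(p,0,0,512,384,1.5,'w7b')
p,d=snap('side','s7'); crop(p,150,90,340,240,4,'s7c'); print(r.sense()['contact_force'])
```

```text
[[-0.0000e+00 -1.0000e+00 -9.0000e-02  5.2618e+02]
 [-0.0000e+00 -9.0000e-02  1.0000e+00  1.0104e+02]
 [-1.0000e+00  0.0000e+00 -0.0000e+00  1.4767e+02]
 [ 0.0000e+00  0.0000e+00  0.0000e+00  1.0000e+00]]
[-0.2319641   0.23460221 -0.72667712]
```

View pics/w7b.png

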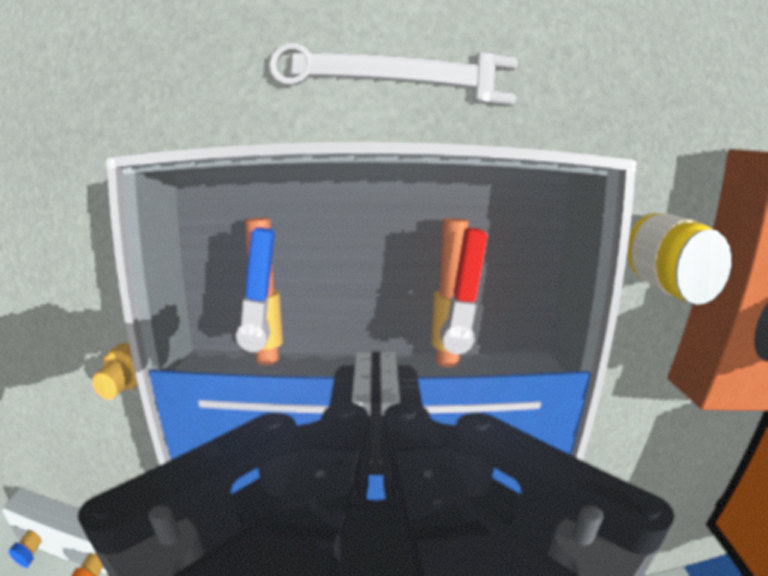

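View pics/s7c.png

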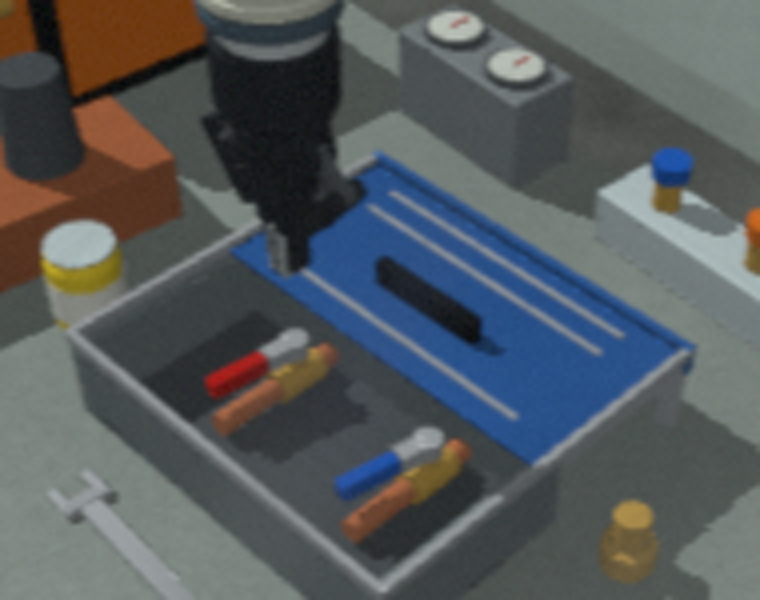

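Run:
```python
from h import *
T=np.load('pics/w7_T.npy'); d=np.load('pics/w7.npz')['d']; A,B=wcloud(T,d); q=[532.7,96.7,.085]
f=lambda u,v,z:(wonz(T,u/1.5,v/1.5,z).round(1),w2box(wonz(T,u/1.5,v/1.5,z),*q).round(1))
for nm,u,v,z in[('red pivot',459,337,58),('red tip mid',475,230,58),('blue pivot',252,336,58),('blue tip',263,230,58),('cover FR',150,371,73),('cover FL',590,374,73),('rimFR',110,160,78),('rimFL',633,163,78)]: print(nm,*f(u,v,z))
a=A[...,:3][(A[...,0]<-15)&(A[...,0]>-140)&(np.abs(A[...,1])<70)]
for lo in range(-130,-20,10):
    m=a[(a[:,0]>=lo)&(a[:,0]<lo+10)]
    if len(m): print(lo,len(m),'y',m[:,1].min().round(),m[:,1].max().round(),'z',m[:,2].min().round(),m[:,2].max().round())
print('tip',np.percentile(a[:,0],[99.5,100]))
P=cloud('side',np.load('pics/s7.npz')['d']); m=(np.abs(P[...,0]-526)<25)&(np.abs(P[...,1]-101)<40)&(P[...,2]>110)
print(np.sort(P[m][:,2])[:10].round(1))
print(vision.camera_info('wrist')['tool_from_camera'][:3,3])
```

```text
red pivot [561.9 160.5  58. ] [[34.5 61.1 58. ]]
red tip mid [489.8 160.3  58. ] [[-37.4  67.   58. ]]
blue pivot [574.1  22.   58. ] [[ 35. -78.  58.]]
blue tip [501.4  28.6  58. ] [[-36.9 -65.2  58. ]]
cover FR [603.8 -52.   73. ] [[  58.2 -154.2   73. ]]
cover FL [577.6 257.5  73. ] [[ 58.4 156.4  73. ]]
rimFR [458.2 -71.4  78. ] [[ -88.5 -161.2   78. ]]
rimFL [431.6 253.3  78. ] [[-87.4 164.6  78. ]]
-130 9114 y -3.0 19.0 z -62.0 63.0
-120 6686 y -10.0 18.0 z -58.0 60.0
-110 4337 y -10.0 18.0 z -50.0 51.0
-100 4701 y -9.0 14.0 z -42.0 43.0
-90 2292 y -12.0 14.0 z -34.0 36.0
-80 736 y -11.0 13.0 z -18.0 20.0
-70 617 y 6.0 11.0 z -13.0 14.0
-60 571 y 5.0 12.0 z -13.0 14.0
-50 293 y 6.0 12.0 z -13.0 14.0
tip [-47.84888667 -41.32286036]
[184.4 187.7 188.4 188.8 189.4 189.7 191.4 191.8 192.  192.2]
[-180.31646003   75.85098985    0.47024105]
```

```bash
cat > plan.py <<'E'
from h import *
s=r.sense()
def pl(piv,t=.085,ths=(-.2,.08,.3,.5,.7,.9,1.1,1.3,1.45,1.57,1.65),rho=48):
    for th in ths:
        h=np.array([-np.cos(th),np.sin(th)]); n=np.array([np.sin(th),np.cos(th)])
        c=rho*h-(7+13*abs(np.cos(th))+12*abs(np.sin(th)))*n
        print(th,(box2w([*c,0],*piv,t)[0,:2]).round(1))
E
python3 - <<'E'
from plan import *
pl((564,160)); 
P=cloud('side',np.load('pics/s7.npz')['d'])
for z,n,cu,cv in[(58,'piv',290,342),(58,'tip',208,380),(58,'bpiv',430,440),(58,'btip',340,482)]: print(n,onz('side',150+cu/4,90+cv/4,z).round(1))
print(proj('side',[[564,160,58],[490,160,58]])*4-[600,360])
E
```

```text
-0.2 [524.2 125.3]
0.08 [516.1 138.8]
0.3 [512.2 147.8]
0.5 [510.3 157.2]
0.7 [510.6 167.5]
0.9 [513.3 178.1]
1.1 [518.6 188.3]
1.3 [526.6 197.3]
1.45 [534.1 202.8]
1.57 [540.9 206.2]
1.65 [543.7 207.9]
piv [559.5 156.5  58. ]
tip [491.  162.2  58. ]
bpiv [574.9  16.2  58. ]
btip [503.9  25.7  58. ]
[[292.06124131 336.76504565]
 [208.57580048 382.33464594]]
```

step_arm([
  [-4,12,0,0,0,0,0],
  [-8,23,-10,0,0,0,0],
  [-8,23,-35,0,0,0,0],
  [-8,23,-65,0,0,0,0],
  [-8,23,-95,0,0,0,0],
  [-8,23,-112,0,0,0,0],
  [-8,23,-115,0,0,0,0],
  [-8,23,-115,0,0,0,0],
])

```text
clock: 10.7
eef_pos: [518.4, 124.2, 31.4]
tcp_rot: [1.769, 1.567, -2.854]
contact_force: [-0.4, 0.6, -0.2]
opening: -0.002
```

Run:
```python
from h import *
p,d,T=wsnap('w8'); crop(p,90,90,410,330,2.5,'w8b'); print(T[:3,3])
p,d=snap('side','s8'); crop(p,150,90,340,240,4,'s8c'); print(r.sense()['contact_force'])
P=cloud('side',d); m=(np.abs(P[...,0]-518)<22)&(np.abs(P[...,1]-124)<18)&(P[...,2]>60); print(np.sort(P[m][:,2])[:10].round(1))
A,B=wcloud(T,np.load('pics/w8.npz')['d']); a=A[...,:3][(A[...,0]>-75)&(A[...,0]<-30)&(np.abs(A[...,1])<14)&(np.abs(A[...,2])<14)]; print(np.percentile(a[:,0],[50,90,99]))
```

```text
[518.38867161 124.15680883  31.41762173]
[ 0.48171796 -0.07057567 -0.15347163]
[71.5 72.6 73.4 73.9 75.1 75.4 75.5 77.  77.3 78.2]
[-60.52187185 -47.67986568 -42.66226235]
```

View pics/w8b.png

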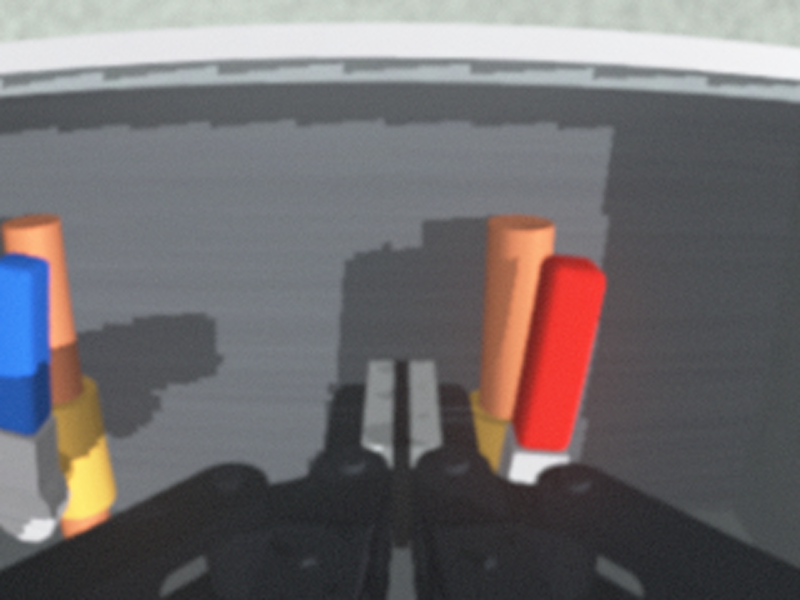

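View pics/s8c.png

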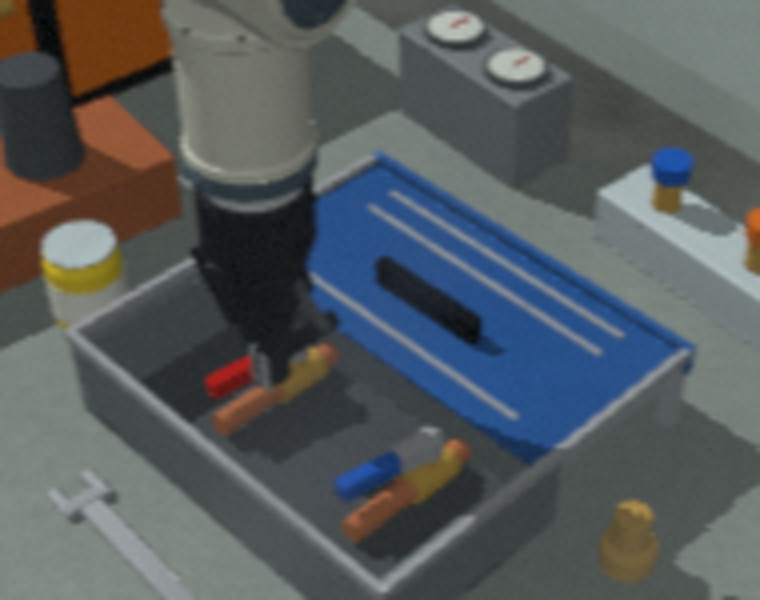

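The tip is at about z 72, to the right of the red handle and clear of it in both views. I'll descend 26 mm, then start the sweep.

step_arm([
  [0,0,-8,0,0,0,0],
  [0,0,-16,0,0,0,0],
  [0,0,-22,0,0,0,0],
  [0,0,-26,0,0,0,0],
  [0,0,-26,0,0,0,0],
  [0,0,-26,0,0,0,0],
  [-1,5,-26,0,0,0,0],
  [-1,9,-26,0,0,0,0],
])

```text
clock: 11.8
eef_pos: [517.9, 133.5, 6.2]
tcp_rot: [1.788, 1.568, -2.836]
contact_force: [-0.6, -0.2, 0.1]
opening: 0.002
```

step_arm([
  [-2,5,0,0,0,0,0],
  [-4,10,0,0,0,0,0],
  [-6,15,0,0,0,0,0],
  [-7,20,0,0,0,0,0],
  [-7.5,25,0,0,0,0,0],
  [-7.5,30,0,0,0,0,0],
  [-7,34,0,0,0,0,0],
  [-7,34,0,0,0,0,0],
])

```text
clock: 12.8
eef_pos: [510.6, 167.5, 6.1]
tcp_rot: [1.91, 1.568, -2.713]
contact_force: [0.4, -2.7, 0.1]
opening: -0.0
```

Run:
```python
from h import *
p,d,T=wsnap('w9'); crop(p,90,90,410,330,2.5,'w9b'); print(T[:3,3])
p,d=snap('side','s9'); crop(p,150,90,340,240,4,'s9c'); print(r.sense()['contact_force'])
```

```text
[510.55831965 167.47685991   6.12095851]
[ 0.63658574 -2.70902088 -0.06938232]
```

View pics/w9b.png

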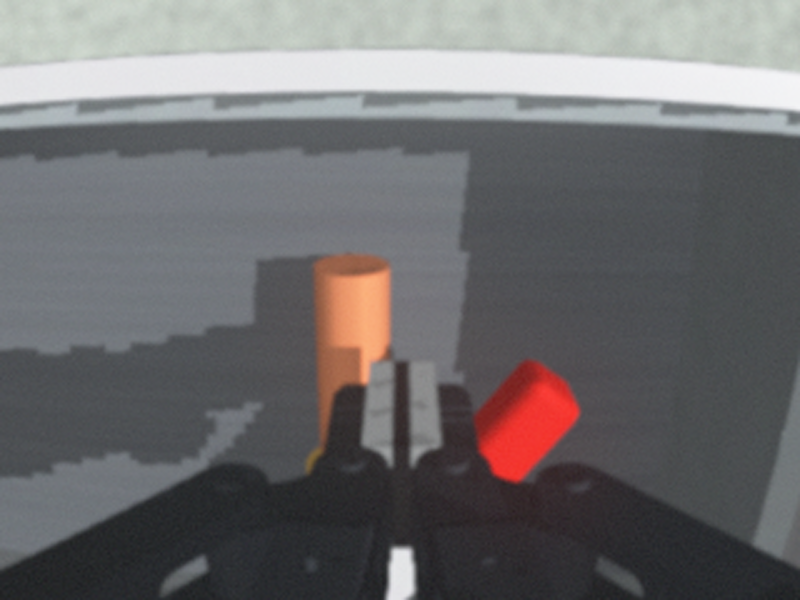

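The wrist view shows the red handle at about 45°, with the finger behind it. I'll continue the arc.

step_arm([
  [1,6,0,0,0,0,0],
  [3,11,0,0,0,0,0],
  [5,16,0,0,0,0,0],
  [8,21,0,0,0,0,0],
  [12,26,0,0,0,0,0],
  [16,30,0,0,0,0,0],
  [20,33,0,0,0,0,0],
  [24,35,0,0,0,0,0],
])

```text
clock: 13.9
eef_pos: [533.6, 202.4, 5.7]
tcp_rot: [1.804, 1.566, -2.819]
contact_force: [-3.1, -3.1, -0.6]
opening: 0.001
```

step_arm([
  [1,0.5,0,0,0,0,0],
  [2,1,0,0,0,0,0],
  [3,1,0,0,0,0,0],
  [4,1.5,0,0,0,0,0],
  [5,1.5,0,0,0,0,0],
  [6,2,0,0,0,0,0],
  [6,2,0,0,0,0,0],
  [6,2,0,0,0,0,0],
])

```text
clock: 14.9
eef_pos: [539.8, 204.6, 5.7]
tcp_rot: [1.771, 1.566, -2.852]
contact_force: [-3.1, 1.7, -2.0]
opening: -0.0
```

Run:
```python
from h import *
p,d,T=wsnap('w10'); crop(p,90,90,410,330,2.5,'w10b'); print(T[:3,3])
p,d=snap('side','s10'); crop(p,150,90,340,240,4,'s10c'); print(r.sense()['contact_force'])
```

```text
[539.75474795 204.56460199   5.68484256]
[-4.46565839  1.3564814  -1.75631983]
```

View pics/s10c.png

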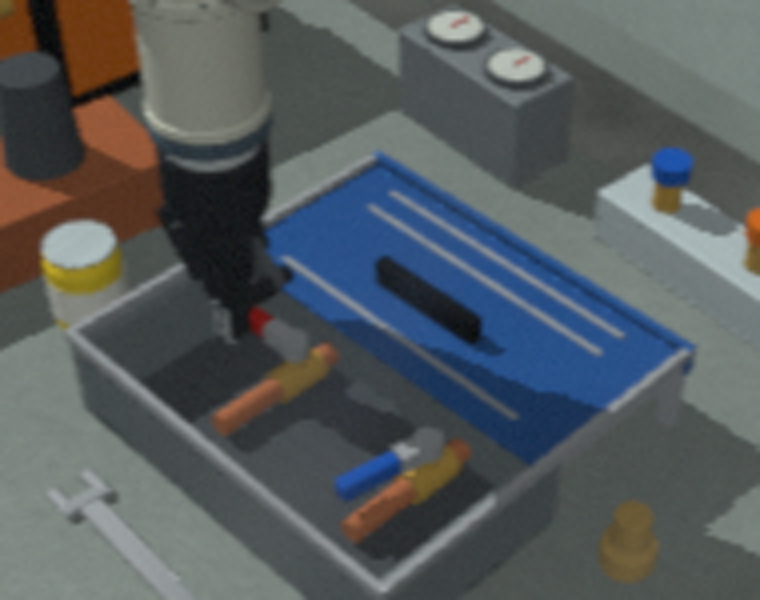

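Nearly square, with no stop force yet. I'll push on slowly along the box's +x.

step_arm([
  [1,0,0,0,0,0,0],
  [2,0,0,0,0,0,0],
  [3,0,0,0,0,0,0],
  [4,0.3,0,0,0,0,0],
  [4,0.3,0,0,0,0,0],
  [4,0.3,0,0,0,0,0],
  [4,0.3,0,0,0,0,0],
  [4,0.3,0,0,0,0,0],
])

```text
clock: 16.0
eef_pos: [541.8, 204.8, 5.6]
tcp_rot: [1.705, 1.563, -2.919]
contact_force: [-10.9, 2.0, 5.0]
opening: 0.003
```

step_arm([
  [1,0,0,0,0,0,0],
  [2,0,0,0,0,0,0],
  [3,0,0,0,0,0,0],
  [4,0,0,0,0,0,0],
  [4,0,0,0,0,0,0],
  [4,0,0,0,0,0,0],
  [4,0,0,0,0,0,0],
  [4,0,0,0,0,0,0],
])

```text
clock: 17.0
eef_pos: [541.7, 204.7, 5.6]
tcp_rot: [1.654, 1.555, -2.97]
contact_force: [-19.0, 4.2, 11.4]
opening: -0.003
```

The force is up to 19 N with no further motion, so the handle is on its stop. I'll back off square to the handle, then rise straight up.

step_arm([
  [-4,-0.3,0,0,0,0,0],
  [-10,-1,0,0,0,0,0],
  [-16,-2,0,0,0,0,0],
  [-20,-3,5,0,0,0,0],
  [-20,-3,25,0,0,0,0],
  [-20,-3,60,0,0,0,0],
  [-20,-3,110,0,0,0,0],
  [-20,-3,150,0,0,0,0],
])

```text
clock: 18.0
eef_pos: [522.1, 201.8, 157.9]
tcp_rot: [1.638, 1.557, -2.986]
contact_force: [-0.1, 0.2, 0.4]
opening: -0.001
```

step_arm([
  [-5,-10,5,0,0,0,0],
  [-15,-40,10,0,0,0,0],
  [-20,-70,15,0,0,0,0],
  [-20,-95,20,0,0,0,0],
  [-20,-100,20,0,0,0,0],
  [-20,-100,20,0,0,0,0],
  [-20,-100,20,0,0,0,0],
  [-20,-100,20,0,0,0,0],
])

```text
clock: 19.0
eef_pos: [502.0, 102.3, 177.6]
tcp_rot: [1.634, 1.557, -2.989]
contact_force: [-0.4, -0.2, 0.3]
opening: -0.001
```

Run:
```python
from h import *
p,d,T=wsnap('w11'); crop(p,0,0,512,384,1.5,'w11b'); print(T[:3,3])
p,d=snap('side','s11'); crop(p,150,90,340,240,4,'s11c'); print(r.sense()['contact_force'])
```

```text
[501.99651365 102.33332198 177.60372927]
[ 0.04342747 -0.68601367 -0.26343656]
```

View pics/w11b.png

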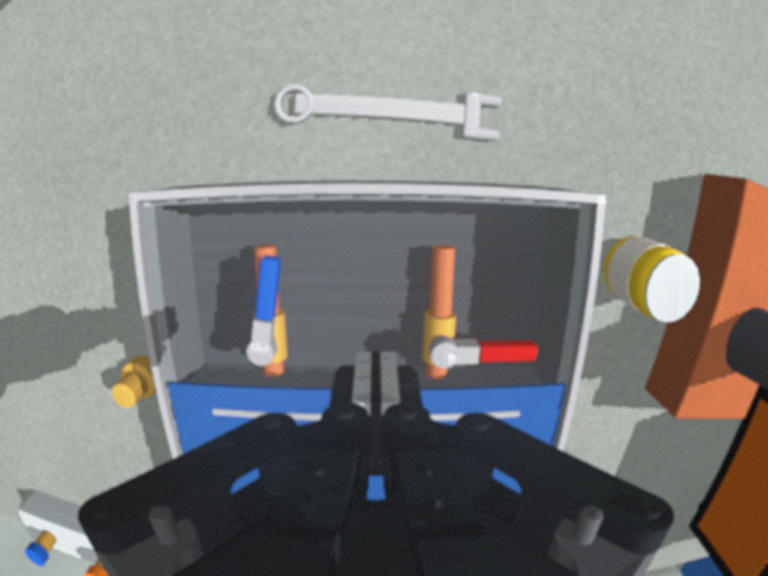

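View pics/s11c.png

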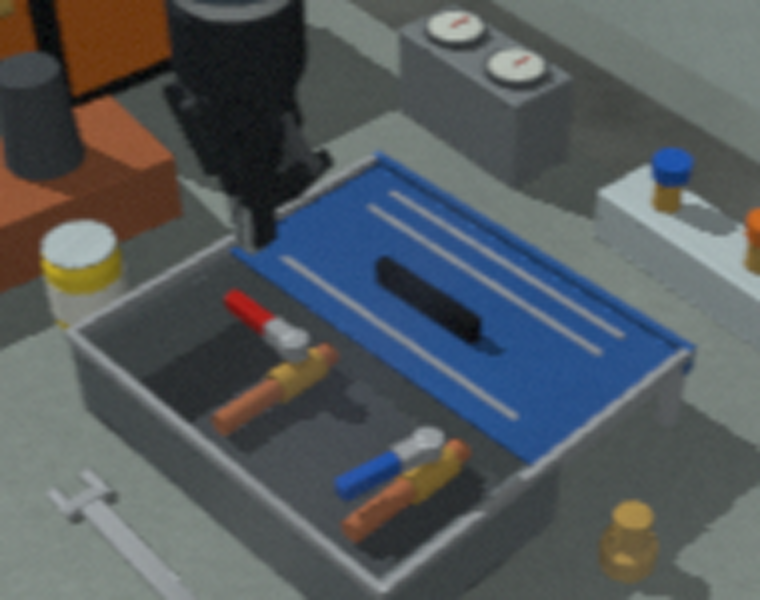

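Run:
```python
from h import *
T=np.load('pics/w11_T.npy'); g=lambda u,v,z:wonz(T,u/1.5,v/1.5,z)[:2]
ang=lambda a,b:np.arctan2(*(b-a)[::-1])
fl=ang(g(132,195,78),g(605,197,78)); cv=ang(g(168,383,73),g(565,385,73))
rh=ang(g(447,352,58),g(536,351,58)); bh=ang(g(262,350,58),g(271,258,58))
print('front rim',fl,'cover edge',cv,'red vs rim',rh-fl,'blue',bh-fl, 'cover front box', w2box(wonz(T,168/1.5,383/1.5,73),532.7,96.7,.085),w2box(wonz(T,565/1.5,385/1.5,73),532.7,96.7,.085))
T=np.load('pics/w7_T.npy'); print('blue before',ang(g(252,336,58),g(263,230,58))-ang(g(110,160,78),g(633,163,78)))
order.sign_off()
```

```text
front rim 1.65374015772344 cover edge 1.658961213347005 red vs rim -0.006869452763778039 blue 1.406476642068975 cover front box [[  58.51790641 -154.38797399   73.        ]] [[ 57.53498864 156.18065964  73.        ]]
blue before 1.398421778722383
the job is handed in; nothing more can be done
```

I pushed the cover back to the rear stop, then turned the red handle (left valve) clockwise until it hit its shut stop. The job is handed in, at about 19 s of the 48 s allowed.

**Cover:** It held against the stop with about 16 N of reaction, and the last side view shows it meeting the blue bar. Its front edge measures 58 mm in the box frame. My wrist measurements along the box read about 3–5 mm low, so this fits the 62 mm expected with the cover at the stop.

**Red handle:** The push force rose to about 19 N with no further motion. In the last wrist picture it lies within 0.01 rad of parallel to the front wall, so square across its pipe.

**Blue handle and the rest:** The blue handle measured the same before and after, within 0.01 rad. The wrench, coupling, tin and brick look unmoved in the final views. The mug, screwdriver and billet I did not recheck at the end. The arm finished clear of everything.

**What disagreed:** The real fingertips are about 40 mm short of the reported TCP, which both cameras confirmed. Because of this my first push passed over the bar without touching anything. I went back, lowered the tool by that much, and allowed for it from then on.

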